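# Line up pipe stubs by size on the layout bar

## Robot

A 7-joint arm with a two-finger parallel gripper is mounted at the origin on the work surface. World frame = base frame: x ahead of the robot, y to its left, z up, the work surface at z = 0. Lengths are in m, angles in rad, forces in N, time in s.
With the tool pointing down it reaches from about 0.425 to 0.95 m from the base axis. Payload 4.7 kg.
Tool frame: the origin (TCP) lies on the centre line of the jaws, within the pads' length; the fingertips stand robot.nose_length ahead of it and the grasp point (between the pads) lies 8 mm behind it (robot.nose_length is the distance from the TCP to the fingertips, in m); z points along the fingers, x is the direction in which the jaws open and shut, and the axes are right-handed (so a half turn about z gives the same grasp; the last joint's range is limited). The gripper opens to 85 mm and grips with 20 to 120 N. Pads are 22 mm wide; open, the fingers measure 114 mm over their backs; the gripper's body (76 mm by 85 mm) begins 54 mm behind the grasp point. The pads swing forward as they close: fully open they stand 13 mm farther back than shut.
Start: joints at [-1.276, 0.469, -0.049, 1.532, 0.024, 1.141, -0.082], TCP at [0.215, 0.64, 0.242] pointing down, gripper open.
Joint ranges: [-2.59, 2.59], [-0.33, 1.99], [-1.39, 1.29], [0.1, 2.45], [-1.04, 4.18], [0.21, 1.99], [-2.66, 2.66]. Speed limits (rad/s): [2.57, 2.57, 3.14, 3.14, 3.14, 3.14, 3.14].

## Interface

Orientations are given as [roll, pitch, yaw] about the fixed x, y, z axes, in that order (R = Rz(yaw) Ry(pitch) Rx(roll)).
In Python, from plant import robot gives the robot as it stands. Calls block until the motion is done:
- robot.goto(position, orientation): joint-space move of the TCP to a pose.
- robot.move_straight(position, vel=0.15, attitude=None, contact_N=None): straight line of the TCP; attitude=None keeps the orientation; vel is the mean speed in m/s. With contact_N (N) it stops when the force on the tool has changed by that much, and returns True; else False.
- robot.move_joints(angles): joint-space move.
- robot.grip(opening, strength=None): opening from 0.0 (shut) to 1.0 (fully open); strength is the grip in N (None keeps the last); returns when the fingers have stopped.
- robot.sleep(seconds).
- robot.inverse_kinematics(position, orientation): joint angles nearest the present ones, or None.
- robot.sense(): the state.
- robot.grab_frame(name): name is "scene" or "top" or "wrist"; returns a dict with "image" (400x640x3 uint8, red, green, blue), "range_z" (400x640 float32, m along the optical axis (not along the pixel's ray), 0 where there is no reading), "fx", "fy", "cx", "cy" (pixels), "R" (3x3) and "t" (3): a world point X has camera coordinates R X + t. Camera axes: x right, y down, z forward; pixel columns grow to the right and rows downward; lengths in m; the calibration is good to about 2 mm. A picture is of the moment at which its call begins.
A pose or a line that the arm cannot do raises robot.IKError and nothing moves.
- robot.close_job(): hands the job in, once; it reports no verdict.
The state is a dict: "t": time; "joint_pos": joint angles; "joint_velocities": joint speeds; "effort": joint torques, N m; "tcp_pos": TCP position; "tcp_rot": TCP orientation; "wrist_force": force on the tool from outside, world axes, zero at the start; "torque": the same for the moment, N m; "opening": opening from 0.0 (shut) to 1.0 (fully open).
Only numpy, scipy, OpenCV 4.12 (cv2) and the standard library are available. Lean on these libraries where they do the work, as an engineer would, in place of code of your own. Each camera call takes 0.05 s, during which the arm holds its last target. There are 200 camera calls.

## Task

Stage the four capped pipe stubs for welding: stand them upright, caps up, on the four black discs of the aluminium layout bar, one to a disc and centred on it, in order of size with the thickest next to the red end stop and the thinnest next to the grey one. Leave the amber jar standing where it is.

Things in the scene. Friction and masses are not known exactly. Their poses are not given: they have to be found in the camera images.
- stub_30: loose upright steel pipe stub with a white plastic cap flush on its top end: a solid-acting smooth cylinder 30 mm in diameter, 50 mm tall with the cap, about 110 g (true mass 0.8 to 1.25 times that). Origin: centre of its underside (z = 0 on the table); z axis up along the pipe; stands on the table at the start
- stub_40: loose upright steel pipe stub with a green plastic cap flush on its top end: a solid-acting smooth cylinder 40 mm in diameter, 60 mm tall with the cap, about 190 g (true mass 0.8 to 1.25 times that). Origin: centre of its underside (z = 0 on the table); z axis up along the pipe; stands on the table at the start
- stub_50: loose upright steel pipe stub with a yellow plastic cap flush on its top end: a solid-acting smooth cylinder 50 mm in diameter, 70 mm tall with the cap, about 290 g (true mass 0.8 to 1.25 times that). Origin: centre of its underside (z = 0 on the table); z axis up along the pipe; stands on the table at the start
- stub_60: loose upright steel pipe stub with a blue plastic cap flush on its top end: a solid-acting smooth cylinder 60 mm in diameter, 80 mm tall with the cap, about 420 g (true mass 0.8 to 1.25 times that). Origin: centre of its underside (z = 0 on the table); z axis up along the pipe; stands on the table at the start
- seat_a: fixed black disc, 80 mm across, 3 mm thick, white centre dot, on the aluminium layout bar (440 x 90 x 10 mm); 1 of 4 in the straight row seat_a to seat_d, 95 mm apart. The bar lies roughly along y, turned up to 14 degrees, seat_a at its +y end. Origin: centre of the disc's underside, 10 mm above the table; the disc's top is 13 mm above the table
- seat_b: fixed black disc, 80 mm across, 3 mm thick, white centre dot, on the aluminium layout bar (440 x 90 x 10 mm); 2 of 4 in the straight row seat_a to seat_d, 95 mm apart. The bar lies roughly along y, turned up to 14 degrees, seat_a at its +y end. Origin: centre of the disc's underside, 10 mm above the table; the disc's top is 13 mm above the table
- seat_c: fixed black disc, 80 mm across, 3 mm thick, white centre dot, on the aluminium layout bar (440 x 90 x 10 mm); 3 of 4 in the straight row seat_a to seat_d, 95 mm apart. The bar lies roughly along y, turned up to 14 degrees, seat_a at its +y end. Origin: centre of the disc's underside, 10 mm above the table; the disc's top is 13 mm above the table
- seat_d: fixed black disc, 80 mm across, 3 mm thick, white centre dot, on the aluminium layout bar (440 x 90 x 10 mm); 4 of 4 in the straight row seat_a to seat_d, 95 mm apart. The bar lies roughly along y, turned up to 14 degrees, seat_a at its +y end. Origin: centre of the disc's underside, 10 mm above the table; the disc's top is 13 mm above the table
- stop_red: fixed red end stop, 80 x 22 x 22 mm, across one end of the layout bar, its centre 62.5 mm beyond the centre of the end seat (seat_a or seat_d: it varies), in line with the row; a like grey stop is at the other end. Origin: centre of its underside, 10 mm above the table; top 32 mm above the table
- jar: loose closed amber glass jar with a steel lid, 52 mm in diameter, 60 mm tall, 200 g, standing among the stubs; not to be disturbed. Origin: centre of its underside. Unlisted low clutter (a brass nut, a small flat gauge plate) lies nearby, tools lie beyond the bar and at the sides
There are look-alikes about, which are no part of the job. What is shaped like the stub_40 but pink is not meant.

How it is judged:
At the end, for the whole second after the job is handed in: Counting from the seat beside the red stop, the 60, 50, 40 and 30 mm stubs each stand on their own seat, centre within 12 mm of the seat's centre, upright within 0.08 rad, underside on the disc (9 to 18 mm above the table), at rest (((horizontal distance between stop_red and seat_a below 0.1 m and horizontal distance between stub_60 and seat_a below 0.012 m and horizontal distance between stub_50 and seat_b below 0.012 m and horizontal distance between stub_40 and seat_c below 0.012 m and horizontal distance between stub_30 and seat_d below 0.012 m) or (horizontal distance between stop_red and seat_d below 0.1 m and horizontal distance between stub_60 and seat_d below 0.012 m and horizontal distance between stub_50 and seat_c below 0.012 m and horizontal distance between stub_40 and seat_b below 0.012 m and horizontal distance between stub_30 and seat_a below 0.012 m)) and angle between each of stub_60, stub_50, stub_40, stub_30's own z axis and vertical below 0.08 rad and height (world z) of stub_60 between 0.009 and 0.018 m and linear speed of each of stub_60, stub_50, stub_40, stub_30 below 0.02 m/s and angular speed of each of stub_60, stub_50, stub_40, stub_30 below 0.2 rad/s and height (world z) of stub_50 between 0.009 and 0.018 m and height (world z) of stub_40 between 0.009 and 0.018 m and height (world z) of stub_30 between 0.009 and 0.018 m); the robot touches nothing.
It fails at once if the amber jar is pushed more than 30 mm or tipped (distance of jar from where it was at the start of the episode above 0.03 m or angle between jar's own z axis and vertical above 0.4 rad).
It also fails if it takes over 109 s, if anything falls off the work surface, if the arm or the gripper's body presses on something with over 40 N, if the wrist force passes 120 N, or if a joint passes its speed limit or range.

## Working session

There is one attempt and no reset: what is moved stays moved. The work goes in short steps, each a Python script; the robot and the scene stay as the last script left them, time stands still between calls to the robot, and variables do not carry over. Pictures are saved under pics/ and viewed, about 12 in all and at most 16, crops included, and the job is handed in when it is done.

```bash
mkdir -p pics; ls
python3 - <<'E'
from plant import robot
import cv2
print(robot.nose_length, robot.sense())
for n in ("top","scene"):
    f=robot.grab_frame(n); cv2.imwrite(f"pics/{n}0.png",f["image"][:,:,::-1])
    print(n,f["fx"],f["cx"],f["cy"],f["R"],f["t"])
E
```

```text
pics
0.011 {'t': 0.0, 'joint_pos': array([-1.2759226 ,  0.46944158, -0.04857263,  1.53368584,  0.02408306,
        1.14098889, -0.08228491]), 'joint_velocities': array([ 4.34502590e-06,  5.27323599e-04,  1.54756256e-03,  3.30204673e-04,
        4.67358267e-04, -1.08929401e-03, -1.19565670e-04]), 'effort': array([ 4.14504702e-04, -5.10308361e+01, -4.67158773e-02, -2.37713349e+01,
        1.06472793e-02,  7.55245012e-03,  9.12502969e-06]), 'tcp_pos': array([0.21456891, 0.63940124, 0.24126465]), 'tcp_rot': array([3.14152723e+00, 1.93770025e-03, 1.24704210e+00]), 'wrist_force': array([-0.15457024, -0.56005017, -1.07104877]), 'torque': array([-0.02288123,  0.00479649, -0.00383832]), 'opening': 1.000006134806967}
top 459.9620353608411 320.5598083302195 202.4100792153608 [[ 0.01774875 -0.99981949  0.0067803 ]
 [-0.99425492 -0.01836508 -0.10545086]
 [ 0.10555635 -0.00486973 -0.9944014 ]] [-0.02339693  0.55376519  1.25968037]
scene 423.30653699465864 312.9778950823562 200.3130005821164 [[ 0.82360088  0.5669059  -0.01729975]
 [ 0.36662263 -0.55540653 -0.74639897]
 [-0.43274638  0.60839237 -0.66527385]] [-0.42817411 -0.14605737  1.35587438]
```

View pics/top0.png

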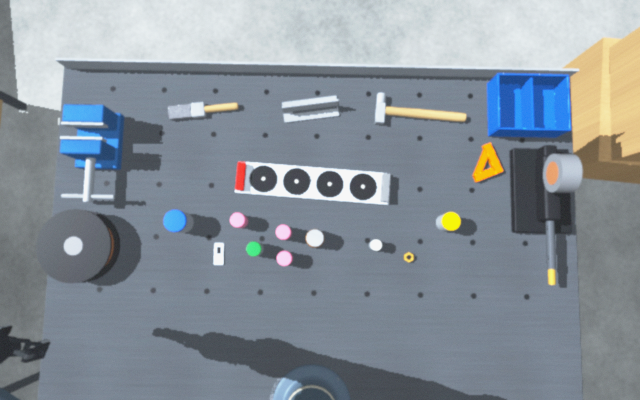

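View pics/scene0.png

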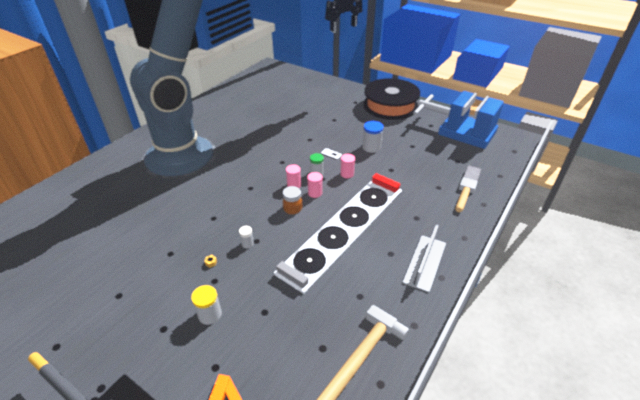

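The top view shows the red stop at the +y end, so seat_a takes the 60 mm stub. Caps are at blue (175,221), yellow (451,222), green (254,249) and white (376,245). The jar is at (315,239), the pinks are at (238,220), (284,232) and (284,258), and the seats run from (263,179) to (363,187).

```bash
cat > h.py <<'E'
import numpy as np, cv2
from plant import robot
PI=np.pi
def ray(f,u,v,z):
    R,t=np.array(f["R"]),np.array(f["t"]); c=-R.T@t
    d=R.T@np.array([(u-f["cx"])/f["fx"],(v-f["cy"])/f["fy"],1.])
    return c+d*(z-c[2])/d[2]
def proj(f,X):
    p=np.array(f["R"])@np.array(X)+np.array(f["t"]); return f["fx"]*p[0]/p[2]+f["cx"],f["fy"]*p[1]/p[2]+f["cy"]
HSV=dict(blue=((100,120,60),(120,255,255)),green=((50,110,60),(80,255,255)),yellow=((25,120,100),(34,255,255)),
  pink=((155,50,100),(175,255,255)),white=((0,0,170),(180,45,255)),black=((0,0,0),(180,255,40)),red=((0,150,90),(5,255,255)))
def blobs(f,c,box=None,amin=60):
    h=cv2.cvtColor(f["image"],cv2.COLOR_RGB2HSV); m=cv2.inRange(h,*HSV[c])
    n,_,s,ce=cv2.connectedComponentsWithStats(m)
    return [(ce[i].round(1),int(s[i,4]),s[i,2:4]) for i in range(1,n) if s[i,4]>=amin and (box is None or (box[0]<ce[i][0]<box[2] and box[1]<ce[i][1]<box[3]))]
E
python3 - <<'E'
from h import *
np.set_printoptions(precision=4,suppress=True)
f=robot.grab_frame("top")
box=(140,140,500,290)
for c,z in dict(blue=.08,yellow=.07,green=.06,white=.05,pink=.06,black=.013,red=.032).items():
    for ce,a,s in blobs(f,c,box,30):
        d=f["range_z"][int(ce[1]),int(ce[0])]; p=ray(f,*ce,z)
        zz=(np.array(f["R"]).T@(np.array([(ce[0]-f["cx"])/f["fx"]*d,(ce[1]-f["cy"])/f["fy"]*d,d])-np.array(f["t"])))[2]
        print(c,ce,a,s,p,"depth z",round(zz,3), "size mm",s*d/f["fx"]*1000)
print("jar",ray(f,315,239,.06))
g=robot.grab_frame("scene"); print(proj(g,[0.215,.64,.242]),proj(f,[0.215,.64,.242]))
big=cv2.resize(f["image"][150:280,160:480],(800,325),interpolation=cv2.INTER_CUBIC); cv2.imwrite("pics/crop0.png",big[:,:,::-1])
E
```

```text
blue [174.5 220.3] 430 [24 23] [0.4934 0.3767 0.08  ] depth z 0.08 size mm [64.2138 61.5382]
yellow [450.9 221. ] 288 [19 19] [ 0.5057 -0.3669  0.07  ] depth z 0.072 size mm [51.3439 51.3439]
yellow [408.5 256.8] 31 [8 9] [ 0.4074 -0.2517  0.07  ] depth z 0.013 size mm [22.4616 25.2693]
green [253.4 248.5] 173 [15 14] [0.4222 0.1661 0.06  ] depth z 0.062 size mm [40.5058 37.8054]
white [319.4 183.3] 2606 [156  44] [ 0.6051 -0.0091  0.05  ] depth z 0.012 size mm [445.1403 125.5524]
white [236.2 219.5] 136 [15 13] [0.5005 0.2173 0.05  ] depth z 0.061 size mm [40.8034 35.3629]
white [438.8 222. ] 79 [ 9 16] [ 0.5038 -0.3393  0.05  ] depth z 0.03 size mm [25.1457 44.7035]
white [282.  231.6] 137 [14 13] [0.4696 0.0908 0.05  ] depth z 0.059 size mm [38.0447 35.3272]
white [314.4 237.5] 252 [18 18] [0.4551 0.0019 0.05  ] depth z 0.059 size mm [48.8945 48.8945]
white [375.1 244.5] 130 [13 12] [ 0.439  -0.1644  0.05  ] depth z 0.049 size mm [35.5527 32.8179]
white [218.1 253.5] 253 [12 24] [0.407 0.263 0.05 ] depth z 0.003 size mm [33.8792 67.7585]
white [283.5 258. ] 135 [14 13] [0.398  0.0849 0.05  ] depth z 0.062 size mm [37.7271 35.0323]
pink [241.1 220.8] 93 [18 16] [0.4965 0.2021 0.06  ] depth z 0.063 size mm [48.8534 43.4252]
pink [284.6 232.2] 75 [17 16] [0.4677 0.083  0.06  ] depth z 0.056 size mm [46.3161 43.5916]
pink [284.6 257.2] 85 [17 17] [0.4003 0.0812 0.06  ] depth z 0.057 size mm [46.0245 46.0245]
red [240.2 175.8] 195 [10 27] [0.6248 0.2138 0.032 ] depth z 0.025 size mm [28.2579 76.2962]
jar [0.4508 0.0001 0.06  ]
(np.float64(343.5031691069374), np.float64(29.049088584292917)) (np.float64(29.23448136325061), np.float64(336.4765527909285))
```

View pics/crop0.png

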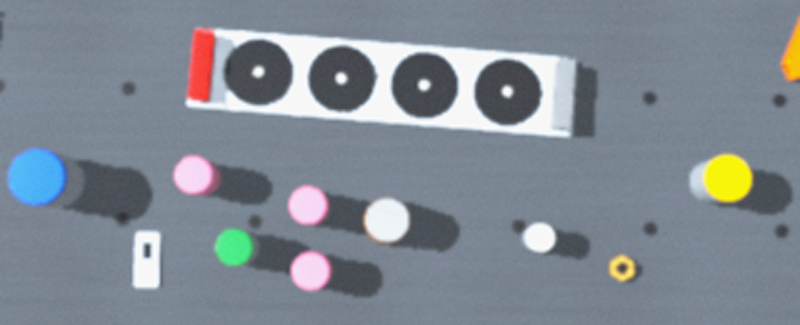

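Everything checks against the depth readings and given sizes, and the white caps are told apart by size: the jar lid is 49 mm and stub_30 is 33 mm. The white dots are at crop (258,72), (341,78), (424,85) and (507,92). Next I'll fit the seat row and move the first stub.

```bash
cat >> h.py <<'E'
def seats(f):
    g=cv2.cvtColor(f["image"],cv2.COLOR_RGB2GRAY)[160:206,245:385]
    m=cv2.threshold(g,110,255,cv2.THRESH_BINARY_INV)[1]
    cs=cv2.findContours(m,cv2.RETR_EXTERNAL,cv2.CHAIN_APPROX_NONE)[0]
    out=[]
    for c in cs:
        (u,v),(a,b),_=cv2.fitEllipse(c) if len(c)>20 else ((0,0),(0,0),0)
        if 24<a<34 and 24<b<34: out.append(ray(f,u+245,v+160,.013)[:2])
    return np.array(sorted(out,key=lambda p:-p[1]))
UP=.25
def down(yaw): return [PI,0,yaw]
def pick(xy,yaw,z):
    robot.goto([*xy,UP],down(yaw)); robot.grip(1.0)
    robot.move_straight([*xy,.10],vel=.3)
    hit=robot.move_straight([*xy,z],vel=.12,contact_N=10); print("hit on descent",hit)
    if hit: return False
    robot.grip(0.0,70); print("opening",robot.sense()["opening"])
    robot.move_straight([*xy,UP],vel=.25); s=robot.sense(); print("lifted: opening",s["opening"],"F",s["wrist_force"],"t",s["t"])
    return True
def place(xy,yaw,z):
    robot.goto([*xy,UP],down(yaw))
    robot.move_straight([*xy,z+.030],vel=.25); robot.sleep(.2)
    hit=robot.move_straight([*xy,z+.008],vel=.03,contact_N=6)
    print("touch",hit,"stub-bottom z est",robot.sense()["tcp_pos"][2]-z)
    robot.grip(1.0); robot.move_straight([*xy,UP],vel=.25); print("t",robot.sense()["t"])
E
python3 - <<'E'
from h import *
np.set_printoptions(precision=4,suppress=True)
f=robot.grab_frame("top"); S=seats(f); print(S, np.linalg.norm(np.diff(S,axis=0),axis=1))
m=S.mean(0); d=S[0]-S[-1]; d/=np.linalg.norm(d)
fit=np.array([m+d*.095*k for k in (1.5,.5,-.5,-1.5)]); print(fit, np.degrees(np.arctan2(d[1],d[0])))
red=ray(f,240.2,175.8,.032)[:2]; print("red-seat_a",np.linalg.norm(red-fit[0]))
np.savez("s.npz",S=fit,yaw=np.arctan2(d[1],d[0])-PI/2)
yb=np.arctan2(d[1],d[0])-PI/2
for xy,y,z in [((.4934,.3767),0,.045),((.422,.166),-.26,.034),(fit[0],yb,.058),(fit[3],yb,.045),((.5057,-.367),0,.04),((.439,-.1644),0,.03)]:
    q=robot.inverse_kinematics([*xy,z],down(y)); print(q)
E
```

```text
[[ 0.6218  0.1524]
 [ 0.616   0.0566]
 [ 0.6098 -0.038 ]
 [ 0.6041 -0.1324]] [0.096  0.0948 0.0946]
[[ 0.6218  0.1519]
 [ 0.6159  0.0571]
 [ 0.61   -0.0378]
 [ 0.6041 -0.1326]] 86.43828968742488
red-seat_a 0.062017469003102066
[-0.888   0.6135  0.2317  1.8374 -0.2033  0.7137 -0.5428]
[-0.7295  0.4479  0.3215  2.2347 -0.2912  0.497  -0.4402]
[-0.6094  0.6464  0.432   1.7923 -0.3657  0.7827 -0.0538]
[-0.2446  0.665   0.5528  1.8568 -0.4904  0.7586  0.515 ]
[ 0.0138  0.7673  0.8033  1.8517 -0.7302  0.8465  1.1902]
[-0.2243  0.5319  0.6265  2.2148 -0.5917  0.5624  0.8504]
```

```bash
sed -i 's/z+.008\]/z-.004]/; s/z+.030/z+.012/' h.py
python3 - <<'E'
from h import *
s=np.load("s.npz"); S,yb=s["S"],float(s["yaw"])
if pick((.4934,.3767),0,.042): place(S[0],yb,.042+.013)
f=robot.grab_frame("top"); 
for c in blobs(f,"blue",(140,140,400,260)): print(c,ray(f,*c[0],.093)-[*S[0],0])
E
```

```text
hit on descent False
opening 0.6849062892618298
lifted: opening 0.6841897685332795 F [-0.49881958  0.11137962 -5.6377386 ] t 4.5167
touch True stub-bottom z est 0.0013995371252723751
t 8.3583
(array([260.4, 173.4]), 381, array([21, 23], dtype=int32)) [ 0.00073847 -0.00239796  0.093     ]
```

Run:
```python
from h import *
s=np.load("s.npz"); S,yb=s["S"],float(s["yaw"])
for xy,yaw,z,k,o in [((.5057,-.3669),0,.038,1,.05/.085),((.4222,.1661),-.26,.034,2,.04/.085),((.439,-.1644),0,.029,3,.03/.085)]:
    if not pick(xy,yaw,z) or abs(robot.sense()["opening"]-o)>.12: print("STOP"); break
    place(S[k],yb,z+.013)
robot.goto([.45,.35,.3],down(0))
f=robot.grab_frame("top"); cv2.imwrite("pics/top1.png",f["image"][:,:,::-1])
for c,z,k in (("blue",.093,0),("yellow",.083,1),("green",.073,2)):
    for b in blobs(f,c,(240,150,400,210)): print(c,b,ray(f,*b[0],z)[:2]-S[k])
```

```text
hit on descent False
opening 0.5752867093857819
lifted: opening 0.5696252163750514 F [ 0.46176807 -1.13271153 -3.68640642] t 13.2917
touch True stub-bottom z est 0.0011164974495602095
t 17.825
hit on descent False
opening 0.451091604645484
lifted: opening 0.45475554698502046 F [-0.02677872  0.31518081 -1.27367453] t 21.7917
touch True stub-bottom z est 0.0007453067358768883
t 25.8917
hit on descent False
opening 0.3274701711414515
lifted: opening 0.33706249927021653 F [-0.79167514  0.34635596 -1.45337906] t 29.95
touch True stub-bottom z est 0.0005700103073455129
t 33.8
blue (array([259.8, 173.5]), 400, array([23, 23], dtype=int32)) [ 0.00043703 -0.00080092]
yellow (array([295. , 177.1]), 280, array([21, 18], dtype=int32)) [-2.61419945e-05  6.50297455e-05]
green (array([330. , 179.8]), 193, array([17, 15], dtype=int32)) [1.84985163e-03 2.22101103e-05]
```

View pics/top1.png

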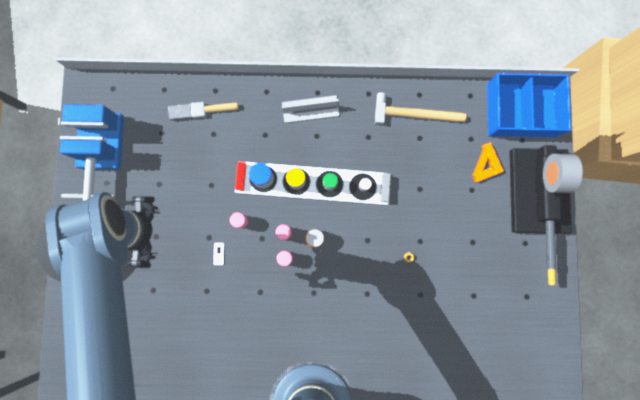

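The top view shows all four stubs on their discs, from blue (262,177) beside the red stop to white (365,185). The jar (315,239) and the pinks look undisturbed. I'll check the white cap, the cap heights and the jar, then hand in.

Run:
```python
from h import *
S=np.load("s.npz")["S"]; f=robot.grab_frame("top")
for b in blobs(f,"white",(355,175,374,195),40)+blobs(f,"white",(305,228,325,248)): print(b,ray(f,*b[0],.063)[:2]-S[3],ray(f,*b[0],.05)[:2])
R,t=np.array(f["R"]),np.array(f["t"])
for k,h in enumerate((.093,.083,.073,.063)):
    u,v=proj(f,[*S[k],h]); d=f["range_z"][int(round(v)),int(round(u))]
    print(h,(R.T@(np.array([(u-f["cx"])/f["fx"]*d,(v-f["cy"])/f["fy"]*d,d])-t))[2])
s=robot.sense(); print(s["wrist_force"],s["joint_velocities"].max(),s["t"])
```

```text
(array([364.8, 183.7]), 124, array([13, 12], dtype=int32)) [ 0.00030078 -0.00101758] [ 0.60630179 -0.13491666]
(array([315.2, 237.2]), 226, array([17, 18], dtype=int32)) [-0.14849117  0.13220647] [ 4.55960149e-01 -3.05062427e-04]
0.093 0.09111458756165379
0.083 0.08544682351664733
0.073 0.0761243477614111
0.063 0.061345084949138484
[-0.37640208  0.38267974 -0.11547567] 0.0009722021854083583 35.75
```

```bash
python3 -c "
from plant import robot
robot.close_job()"
```

```text
the job is handed in; nothing more can be done
```

All four stubs are standing on the layout bar, caps up, and I handed the job in at about 36 s of the 109 s allowed. The red stop is at the +y end, so the 60, 50, 40 and 30 mm stubs are on seat_a, seat_b, seat_c and seat_d in that order.

- **Centring:** in the last top-camera pictures, each cap centre was within about 2 mm of its seat centre (12 mm allowed).
- **Height:** cap heights by depth were within about 3 mm of the expected values.
- **Contact:** the arm was parked clear of everything, with wrist force close to zero.
- **Jar:** its lid centre read about 2 mm from its first position. That is within measuring noise, probably from the arm's shadow, and nothing touched it on purpose.
- **Not measured:** I did not check tilt directly. It is judged only from cap position and height, both consistent with upright stubs.

No check failed or disagreed.

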